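Swing a lever blank to its stop and wedge it in the grinding jig

TASK

Set the steel lever blank in the grinding jig: push its free end round the pin until it bears on the brass stop screw and hold it there for a moment with a steady press of about 10 N. Then leave the blank there and push the orange handle of the wedge towards the pin until the wedge is snug behind the blank and keeps it pressed on the screw. Be gentle: never load the screw with more than 20 N, and do not move the things lying around.

Things in the scene. Friction and masses are not known exactly. Their poses are not given: they have to be found in the camera images.
- jig: Fixed dark steel plate 270 (x) by 390 (y) by 12 mm, on the bench. Origin on the bench plane, z up; plate from -190 to +80 mm in x, -180 to +210 in y. Pin at (0, -130) mm. The fitted blank runs from the pin along +y (within 3 degrees), reached by pushing it to +x. A red fence, up to 28 mm above the bench, stands at x -41 to -33, y 75 to 200 mm, clear of the blank's swing.
- pin (a point): Centre of the top of the brass-headed steel pin that the blank turns on: 12 mm pin, head 22 mm across, top 31 mm above the bench. The head keeps the blank from lifting off.
- blank: Loose flat steel bar 215 by 25 by 8 mm, about 0.33 kg, flat on the plate (its top 20 mm above the bench), hole over the pin with under 1 mm of play. Origin: hole centre, underside; x axis along the bar to the free end, 190 mm away; z up. Starts 0.5 to 0.9 rad from the stop, counter-clockwise seen from above; friction takes 2 to 4 N of a push on the free end, so it stays where left.
- blank_tip (a point): Middle of the free end of the blank, on its top face, 190 mm from the hole's centre.
- stop: Fixed red block 34 by 34 by 30 mm on the plate (top 42 mm above bench), origin at its underside's centre, at (55, 20) mm of the jig. Its rigid brass screw, 10 mm thick, round tip, points to -x of the jig and meets the blank's edge 150 mm from the pin. How far it is turned out differs each time and is not reported: tip 36.5 to 48.5 mm from the block's centre.
- wedge: Aluminium wedge with the orange handle. Slides along -y of the jig only, at most 76 mm from its start (fully back), with about 3 N friction; stays where left. Its frame starts equal to the jig's. 16 mm high, 21 degree taper; its thin nose, at first 12 mm beyond the fitted blank's end, goes behind the blank, away from the stop. It meets the blank after 25 to 72 mm, by the screw's setting.
- wedge_handle (a point): Centre of the outer (+y) face of the orange wedge handle, 40 mm above the bench; at start at (-15, 158) mm of the jig. The handle is an upright block 30 (x) by 16 (y) mm, 13 to 56 mm above the bench; push this face along -y of the jig. A total push of about 10 to 15 N (sliding friction included) makes the wedge snug, and it stays so when let go.
- can: Bystander: upright can, 60 mm across, 100 mm tall, origin at the underside's centre.
- wheel: Bystander: orange contact wheel lying flat, 70 mm across, 31 mm high, origin at the underside's centre.
- wrench: Bystander: steel wrench, 170 mm long, lying on the bench.
- offcut: Bystander: steel offcut, 90 by 30 by 6 mm, lying on the bench.

How it is judged:
On the way, in this order (a step that is already met when the one before it is completed fails the run):
1. the blank is held against the stop screw with more than 2 N for 0.4 s, the wedge still back (contact force between blank and stop above 2 N and distance of wedge_handle from where it was at the start of the episode below 0.015 m), for 0.4 s.
2. the wedge presses on the blank and the blank on the screw (contact force between blank and stop above 1.5 N and contact force between blank and wedge above 1.5 N), for 0.2 s.
At the end, for the whole second after the job is handed in: The blank lies flat on the jig, at rest and let go, gripped between the wedge and the stop screw: each presses on it with more than 1.5 N (all of step 2 and z of blank in the frame of jig below 0.015 m and linear speed of blank below 0.01 m/s); the robot touches nothing.
It fails at once if the stop screw is loaded with more than 20 N (contact force between blank and stop above 20 N).
It fails at once if a bystander is moved by more than 20 mm (distance of any of can, wheel, wrench, offcut from where it was at the start of the episode above 0.02 m).
It also fails if it takes over 64 s, if anything falls off the work surface, if the arm or the gripper's body presses on something with over 40 N, if the wrist force passes 120 N, or if a joint passes its speed limit or range.

ROBOT

A 6-joint arm with a two-finger parallel gripper is mounted at the origin on the work surface. World frame = base frame: x ahead of the robot, y to its left, z up, the work surface at z = 0. Lengths are in m, angles in rad, forces in N, time in s.
With the tool pointing down it reaches from about 0.325 to 0.775 m from the base axis. Payload 5.5 kg.
Tool frame: the origin (TCP) lies midway between the tips of the shut fingers; the grasp point (between the pads) lies bot.pinch_z behind it (bot.pinch_z is the distance from the TCP to the grasp point, in m); z points along the fingers, x is the direction in which the jaws open and shut, and the axes are right-handed (so a half turn about z gives the same grasp; the last joint's range is limited). The gripper opens to 85 mm and grips with 20 to 120 N. Pads are 22 mm wide; open, the fingers measure 114 mm over their backs; the gripper's body (76 mm by 85 mm) begins 54 mm behind the grasp point. The pads swing forward as they close: fully open they stand 13 mm farther back than shut.
Start: joints at [-1.396, 0.091, 1.231, -0, 1.82, -0.057], TCP at [0.138, -0.584, 0.231] pointing down, gripper open.
Joint ranges: [-2.87, 2.87], [-0.86, 2.18], [0.17, 2.46], [-1.51, 4.65], [0.06, 2.69], [-2.65, 2.65]. Speed limits (rad/s): [2.57, 2.57, 3.01, 3.14, 3.14, 3.14].

INTERFACE

Orientations are given as a unit quaternion [w, x, y, z].
In Python, from plant import bot gives the robot as it stands.
- The arm moves only by the tool step_arm, never from a script. Its argument "steps" is a list of rows, each a list of 7 numbers: the shift along the world's x, y, z in cm, then the turn, a rotation vector about the world's x, y, z in rad, then the finger opening in cm, from 0 to 8.54. A call has 1 to 12 rows; each row shifts and turns the commanded pose from where the row before left it; what a row does not reach is not made up. A row lasts 1/8 s, in which the tool goes at most 62.5 mm and 10.7 degrees, less where a joint would pass 70% of its speed; a pose out of reach is approached as far as the arm can. A call is refused whole if a number of a shift passes 6.25 or a number of a turn 0.188, either way. A call with a gripper value outside its range is refused whole. The fingers move at their own pace and stop on an object; the grip force is fixed at half the most. Time passes only in rows, so rows that do not move let the fingers close. It gives the time, the measured TCP pose, the force and the opening at its end, in the units of the state.
- bot.get_obs(): the state, without advancing time (a new reading comes with each control period).
- bot.snapshot(name): name is "scene" or "top" or "wrist"; returns the picture (420x560x3 uint8, blue, green, red); there is no depth.
- bot.get_calibration(name): a dict with "intrinsics" (3x3 intrinsics, pixels), "xyz" and "orientation" of the camera in the world; the wrist camera has in their place "tool_from_camera" (4x4, takes a point from camera to tool coordinates, whose origin is the TCP and whose axes are the tool frame's). Camera axes: x right, y down, z forward; pixel columns grow to the right and rows downward; lengths in m; the calibration is good to about 2 mm. A picture is of the moment at which its call begins: read the wrist's pose just before it. get_calibration takes no time and is no camera call.
- bot.finish_job(): hands the job in, once; it reports no verdict.
The state is a dict: "clock": time; "joint_pos": joint angles; "qvel": joint speeds; "tau": joint torques, N m; "position": TCP position; "tcp_rot": TCP orientation; "contact_force": force on the tool from outside, world axes, zero at the start; "moment": the same for the moment, N m; "grip_width": finger opening in m.
Only numpy, scipy, OpenCV 4.12 (cv2) and the standard library are available. Lean on these libraries where they do the work, as an engineer would, in place of code of your own. Each camera call takes 0.05 s, during which the arm holds its last target.

## Working session

There is one attempt and no reset: what is moved stays moved. The work goes in short steps, Python scripts to look and compute and a tool call to move; the robot and the scene stay as the last step left them, time stands still between calls to the robot, and variables do not carry over. Pictures are saved under pics/ and viewed, and the job is handed in when it is done.

Besides the shell and the picture viewer there is one more tool, called after ">>>" by a JSON object that holds its "method" and its "body". step_arm: Moves the arm, as the interface text tells. Its arguments: {"type":"object","properties":{"steps":{"type":"array"}},"required":["steps"]}

```bash
ls; mkdir -p pics
python3 - <<'E'
from plant import bot
import cv2
print(bot.get_obs())
for n in("scene","top"):
    cv2.imwrite(f"pics/{n}0.png",bot.snapshot(n)); print(n,bot.get_calibration(n))
print(bot.get_calibration("wrist"), bot.pinch_z)
E
```

```text
pics
{'clock': 0.0, 'joint_pos': array([-1.39567741e+00,  9.18998393e-02,  1.23186632e+00, -7.04409192e-06,
        1.81982949e+00, -5.67083668e-02]), 'qvel': array([-1.70598523e-03, -4.23804377e-04, -2.28699595e-03,  2.35352696e-03,
        6.82332055e-05, -1.90961152e-03]), 'tau': array([-9.25659078e-04, -4.58724475e+01, -4.18029535e+01, -2.09108771e-05,
        1.16209421e-02, -1.38431933e-06]), 'position': array([ 0.1377953 , -0.58367068,  0.2301374 ]), 'tcp_rot': array([-6.62471800e-04,  7.84140738e-01, -6.20582227e-01, -7.51097454e-04]), 'contact_force': array([ 0.06181332,  0.29013507, -0.58259831]), 'moment': array([ 0.03412058, -0.01771808, -0.01588301]), 'grip_width': 0.08544425371034967}
scene {'intrinsics': array([[541.07490337,   0.        , 278.55809223],
       [  0.        , 541.07490337, 212.42278846],
       [  0.        ,   0.        ,   1.        ]]), 'xyz': array([1.13654661, 0.71888687, 0.97771084]), 'orientation': array([-0.1473211 ,  0.32079725,  0.86033631, -0.36770511])}
top {'intrinsics': array([[440.75941166,   0.        , 291.72094754],
       [  0.        , 440.75941166, 214.24228731],
       [  0.        ,   0.        ,   1.        ]]), 'xyz': array([0.41758458, 0.02067472, 1.3674907 ]), 'orientation': array([-0.0172846 ,  0.71580665, -0.69787637,  0.0170489 ])}
{'intrinsics': array([[363.66212231,   0.        , 282.11108266],
       [  0.        , 363.66212231, 206.8529075 ],
       [  0.        ,   0.        ,   1.        ]]), 'tool_from_camera': array([[ 9.99999997e-01,  7.51758129e-05,  2.70653911e-05,
         5.22463935e-04],
       [-7.98885393e-05,  9.46373091e-01,  3.23075790e-01,
        -8.26563559e-02],
       [-1.32647271e-06, -3.23075791e-01,  9.46373094e-01,
        -1.42506374e-01],
       [ 0.00000000e+00,  0.00000000e+00,  0.00000000e+00,
         1.00000000e+00]])} 0.0187
```

View pics/scene0.png

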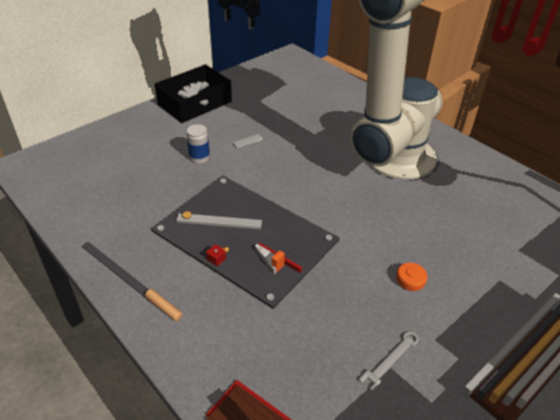

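View pics/top0.png

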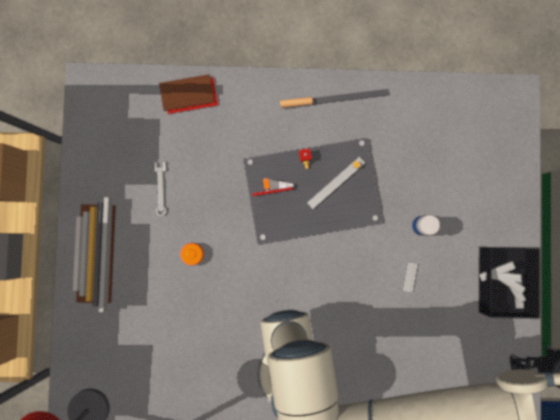

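The plate is in the top view at columns 245–383, rows 140–243: pin near (362,163), stop (306,156), wedge handle (267,184), and the blank's free end at (311,205). Next I'll enlarge it.

Run:
```python
import cv2
im=cv2.imread("pics/top0.png")
c=im[130:250,235:395]; c=cv2.convertScaleAbs(c,alpha=1.8,beta=10)
cv2.imwrite("pics/top0z.png",cv2.resize(c,None,fx=5,fy=5,interpolation=cv2.INTER_CUBIC))
im=cv2.imread("pics/scene0.png")
c=im[170:310,145:345]; c=cv2.convertScaleAbs(c,alpha=1.6,beta=10)
cv2.imwrite("pics/scene0z.png",cv2.resize(c,None,fx=4,fy=4,interpolation=cv2.INTER_CUBIC))
```

```text
(no output)
```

View pics/top0z.png

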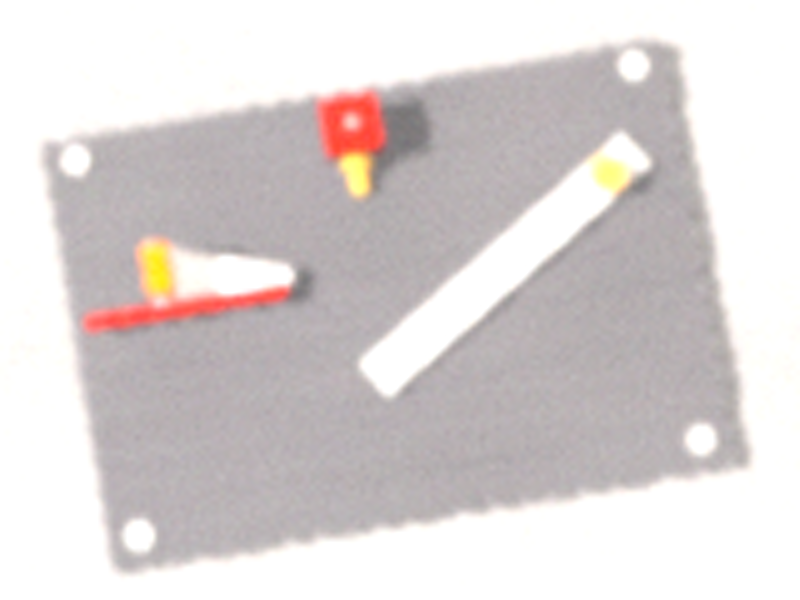

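View pics/scene0z.png

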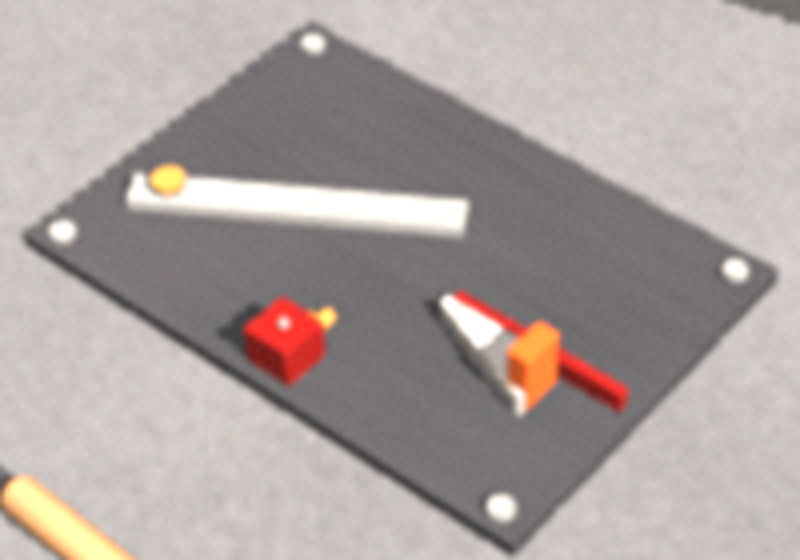

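```bash
cat > h.py <<'E'
import numpy as np
from scipy.spatial.transform import Rotation as R
from scipy.optimize import least_squares
def q2R(q): return R.from_quat([q[1],q[2],q[3],q[0]]).as_matrix()
def proj(c,P):
    p=(np.atleast_2d(P)-c["xyz"])@q2R(c["orientation"]); k=c["intrinsics"]
    return np.c_[k[0,0]*p[:,0]/p[:,2]+k[0,2],k[1,1]*p[:,1]/p[:,2]+k[1,2]]
def ray(c,uv,z):
    k=c["intrinsics"];d=q2R(c["orientation"])@np.array([(uv[0]-k[0,2])/k[0,0],(uv[1]-k[1,2])/k[1,1],1])
    s=(z-c["xyz"][2])/d[2]; return c["xyz"]+s*d
def J2W(j,P):
    P=np.atleast_2d(P); c,s=np.cos(j[2]),np.sin(j[2])
    return np.c_[j[0]+c*P[:,0]-s*P[:,1],j[1]+s*P[:,0]+c*P[:,1],P[:,2]]
def W2J(j,P):
    d=np.array(P,float)[:2]-j[:2]; c,s=np.cos(j[2]),np.sin(j[2]); return np.array([c*d[0]+s*d[1],-s*d[0]+c*d[1]])
E
python3 - <<'E'
from h import *
from plant import bot
T=bot.get_calibration("top");S=bot.get_calibration("scene")
P=np.array([[80,210,12],[80,-180,12],[-190,-180,12],[-190,210,12],[0,-130,31],[55,20,42]])/1000.
t=(np.array([[47,145],[680,42],[748,465],[120,570],[612,172],[352,122]])+.5)/5-.5+[235,130]
s=(np.array([[513,540],[25,237],[312,22],[777,268],[168,178],[284,322]])+.5)/4-.5+[145,170]
def f(j): W=J2W(j,P); return np.r_[(proj(T,W)-t).ravel(),(proj(S,W)-s).ravel()]
for which in (slice(0,24),slice(0,12),slice(12,24)):
    r=least_squares(lambda j:f(j)[which],[.5,.05,.15]); print(r.x,np.round(r.fun.reshape(-1,2),1).tolist())
j=least_squares(f,[.5,.05,.15],loss='soft_l1').x;print(j)
np.save("j.npy",j)
tt=lambda u,v:((u+.5)/5-.5+235,(v+.5)/5-.5+130); ss=lambda u,v:((u+.5)/4-.5+145,(v+.5)/4-.5+170)
for nm,a,b,z in (("tip",(374,381),(466,210),.020),("screw",(361,197),(322,325),.016),("handletop",(154,268),(540,340),.056),("wedgenose",(295,275),(445,298),.028)):
    print(nm,1000*W2J(j,ray(T,tt(*a),z)),1000*W2J(j,ray(S,ss(*b),z)))
for n in [("handle",(-15,158,40)),("pin",(0,-130,31))]: print(n,J2W(j,np.array(n[1])/1000))
E
```

```text
[ 0.61599383 -0.04595137  0.1953834 ] [[-0.5, -0.5], [-3.2, -1.0], [-1.2, 0.1], [-0.6, 0.6], [0.0, -0.0], [0.7, -0.1], [-0.3, 0.2], [-0.7, -1.8], [-0.5, -1.3], [0.2, -0.7], [-0.3, -1.2], [-0.3, -0.6]]
[ 0.61563415 -0.04845102  0.192303  ] [[0.4, -0.6], [-2.3, -0.7], [-0.5, 0.4], [-0.0, 0.6], [0.9, 0.2], [1.5, 0.0]]
[ 0.61697324 -0.0432896   0.19824562] [[0.4, 1.1], [-0.5, -0.9], [-0.5, -0.7], [0.7, -0.2], [-0.2, -0.4], [0.1, 0.3]]
[ 0.61590391 -0.04547954  0.19615656]
tip [-100.84150529   34.25609756] [-100.88945678   31.83568574]
screw [12.84799459 22.39836529] [26.73305897 23.40575753]
handletop [-13.95505322 154.08415364] [-15.59752995 154.93322634]
wedgenose [-29.2369057   71.05041864] [-27.68088031  74.48830408]
('handle', (-15, 158, 40)) [[0.5703972  0.10656696 0.04      ]]
('pin', (0, -130, 31)) [[ 0.64124105 -0.17298652  0.031     ]]
```

```bash
cat >> h.py <<'E'
j=None
try: j=np.load("j.npy")
except Exception: pass
def toolpt(th,r,gap):  # world xy of TCP pushing blank at angle th (from jig +y, ccw), radius r, face gap from edge
    b=np.array([-np.sin(th),np.cos(th)]);n=np.array([-np.cos(th),-np.sin(th)])
    p=np.array([0,-.13])+r*b+(.0125+.011+gap)*n
    return J2W(j,[[p[0],p[1],0]])[0,:2]
def yaw_err(o,th): # needed ccw yaw turn so that tool x = -(bar dir)
    X=q2R(o["tcp_rot"])[:,0]; a=np.arctan2(X[1],X[0]); t=j[2]+th-np.pi/2
    return (t-a+np.pi)%(2*np.pi)-np.pi
E
python3 - <<'E'
from h import *
from plant import bot
o=bot.get_obs(); print(q2R(o["tcp_rot"]).round(3))
print(toolpt(.557,.17,.015),toolpt(.557,.17,.015)-o["position"][:2],yaw_err(o,.557))
for th in np.linspace(.557,0,9): print(round(th,3),(toolpt(th,.17,0)*100).round(2))
E
```

```text
[[ 0.23  -0.973 -0.   ]
 [-0.973 -0.23   0.002]
 [-0.002 -0.    -1.   ]]
[ 0.49688336 -0.07529769] [0.35909312 0.50842516] 0.5213967389576335
0.557 [50.78 -6.5 ]
0.487 [51.57 -5.6 ]
0.418 [52.41 -4.76]
0.348 [53.31 -3.97]
0.278 [54.26 -3.25]
0.209 [55.27 -2.6 ]
0.139 [56.31 -2.02]
0.07 [57.39 -1.51]
0.0 [58.51 -1.08]
```

>>> {"method": "step_arm", "body": {"steps": [[3.26, 4.62, 0, 0, 0, 0.047, 0], [3.26, 4.62, 0, 0, 0, 0.047, 0], [3.26, 4.62, 0, 0, 0, 0.047, 0], [3.26, 4.62, 0, 0, 0, 0.047, 0], [3.26, 4.62, 0, 0, 0, 0.048, 0], [3.26, 4.62, 0, 0, 0, 0.048, 0], [3.26, 4.62, -1, 0, 0, 0.048, 0], [3.26, 4.62, -1, 0, 0, 0.048, 0], [3.26, 4.62, -1, 0, 0, 0.048, 0], [3.26, 4.62, -1, 0, 0, 0.048, 0], [3.3, 4.63, -1, 0, 0, 0.048, 0], [0, 0, 0, 0, 0, 0, 0]]}}

```text
clock: 1.6
position: [0.4974, -0.0723, 0.1792]
tcp_rot: [-0.0, 0.919, -0.394, -0.002]
contact_force: [-1.3, -0.2, 0.4]
grip_width: -0.0003
```

Run:
```python
from h import *
from plant import bot
import cv2
o=bot.get_obs(); print(o["clock"],o["position"],o["contact_force"],o["grip_width"])
print(toolpt(.557,.17,.015)*100,yaw_err(o,.557))
cv2.imwrite("pics/w1.png",bot.snapshot("wrist"))
```

```text
1.6 [ 0.49742129 -0.07226637  0.17916245] [-1.25453793 -0.20003825  0.37012722] -0.0003202941467093404
[49.68833576 -7.52976888] -0.008507430639427938
```

View pics/w1.png

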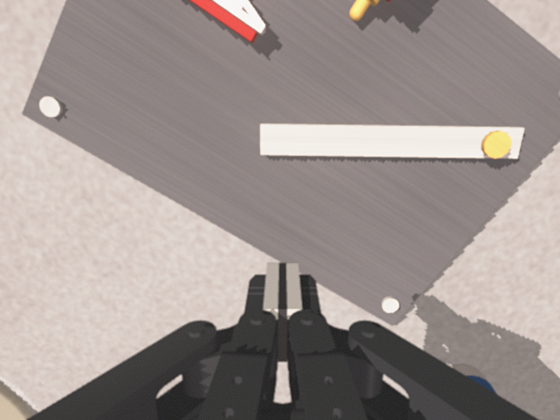

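The wrist view shows the bar's end edge at about (261,124)–(261,157) and the pin head at (497,145). The fingers are behind it, over the plate's edge. I'll check these positions against the jig estimate.

```bash
cat >> h.py <<'E'
def wcam(c,o):
    Rt=q2R(o["tcp_rot"]);M=c["tool_from_camera"];Rc=Rt@M[:3,:3]
    q=R.from_matrix(Rc).as_quat()
    return dict(intrinsics=c["intrinsics"],xyz=o["position"]+Rt@M[:3,3],orientation=[q[3],q[0],q[1],q[2]])
E
python3 - <<'E'
from h import *
from plant import bot
W=wcam(bot.get_calibration("wrist"),bot.get_obs())
for n,uv,z in (("pin",(497,145),.031),("tip",(261,140.5),.020),("fenceend",(254,38),.028),("screwtip",(355,15),.018),("nose",(264,30),.028),("corner",(24,115),.012),("corner2",(398,324),.012)):
    p=ray(W,uv,z); print(n,p.round(4),1000*W2J(j,p))
E
```

```text
pin [ 0.6405 -0.1744  0.031 ] [  -1.04270191 -131.2377917 ]
tip [ 0.5115 -0.0358  0.02  ] [-100.49820482   29.79420677]
fenceend [0.5648 0.0192 0.028 ] [-37.56733772  73.39057822]
screwtip [ 0.6287 -0.0239  0.018 ] [16.7871224  18.63977002]
nose [0.5738 0.0174 0.028 ] [-29.05805557  69.93039663]
corner [0.3902 0.1208 0.012 ] [-188.95133819  207.04772869]
corner2 [ 0.4693 -0.2619  0.012 ] [-185.96731502 -183.72234058]
```

>>> {"method": "step_arm", "body": {"steps": [[0, -0.2, -4, 0, 0, 0, 0], [0, 0, -4, 0, 0, 0, 0], [0, 0, -4, 0, 0, 0, 0], [0, 0, -2, 0, 0, 0, 0], [0, 0, -1.5, 0, 0, 0, 0], [0, 0, -0.8, 0, 0, 0, 0], [0, 0, 0, 0, 0, 0, 0], [0, 0, 0, 0, 0, 0, 0]]}}

```text
clock: 2.65
position: [0.4975, -0.0779, 0.0194]
tcp_rot: [-0.0, 0.918, -0.396, 0.001]
contact_force: [0.2, 0.9, 0.5]
grip_width: -0.0002
```

>>> {"method": "step_arm", "body": {"steps": [[0, 0, -0.35, 0, 0, 0, 0], [0.35, 0.33, 0, 0, 0, 0, 0], [0.35, 0.33, 0, 0, 0, 0, 0], [0.3, 0.28, 0, 0, 0, 0, 0], [0.2, 0.19, 0, 0, 0, 0, 0], [0.2, 0.2, 0, 0, 0, 0, 0], [0.39, 0.45, 0, 0, 0, -0.035, 0], [0.4, 0.45, 0, 0, 0, -0.035, 0], [0.42, 0.42, 0, 0, 0, -0.035, 0], [0.42, 0.42, 0, 0, 0, -0.035, 0]]}}

```text
clock: 3.9
position: [0.5271, -0.047, 0.0147]
tcp_rot: [0.0, 0.888, -0.46, -0.0]
contact_force: [-1.2, -1.1, 0.9]
grip_width: 0.0001
```

Run:
```python
from h import *
from plant import bot
import cv2
o=bot.get_obs(); print(o["clock"],o["position"],o["contact_force"],q2R(o["tcp_rot"])[:,0])
print(toolpt(.417,.17,.0)*100,yaw_err(o,.417))
cv2.imwrite("pics/w2.png",bot.snapshot("wrist"))
```

```text
3.9 [ 0.52705007 -0.04699289  0.01473044] [-1.19135101 -1.12915393  0.92641548] [ 5.76555727e-01 -8.17057823e-01 -8.64006600e-05]
[52.41950921 -4.74775771] -0.0013503788060811317
```

View pics/w2.png

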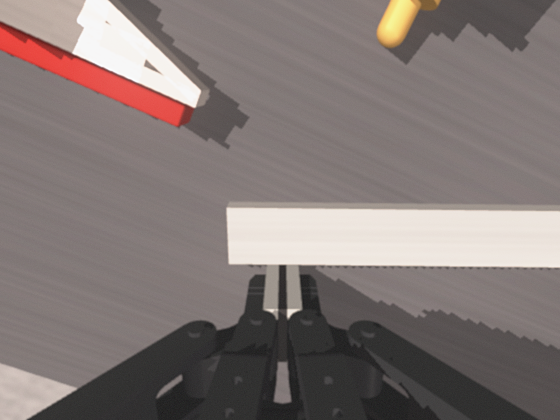

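The fingers are flush on the bar's rear edge about 25 mm from its end. The screw tip is at (390,38) and the wedge nose at (200,97), both clear. I'll carry on round the arc.

>>> {"method": "step_arm", "body": {"steps": [[0.45, 0.4, 0, 0, 0, -0.035, 0], [0.45, 0.39, 0, 0, 0, -0.035, 0], [0.47, 0.37, 0, 0, 0, -0.035, 0], [0.48, 0.35, 0, 0, 0, -0.035, 0], [0.5, 0.33, 0, 0, 0, -0.035, 0], [0.51, 0.32, 0, 0, 0, -0.034, 0], [0.52, 0.3, 0, 0, 0, -0.035, 0], [0.52, 0.28, 0, 0, 0, -0.035, 0], [0, 0, 0, 0, 0, 0, 0]]}}

```text
clock: 5.08
position: [0.5662, -0.0195, 0.0147]
tcp_rot: [0.0, 0.816, -0.578, -0.0]
contact_force: [-0.2, 0.7, -0.3]
grip_width: 0.0001
```

Run:
```python
from h import *
from plant import bot
import cv2
o=bot.get_obs(); print(o["clock"],o["position"],o["contact_force"],q2R(o["tcp_rot"])[:,0])
print(toolpt(.139,.17,.0)*100,yaw_err(o,.139))
cv2.imwrite("pics/w3.png",bot.snapshot("wrist"))
```

```text
5.075 [ 0.56624168 -0.01947546  0.01467459] [-0.17297344  0.72403988 -0.29257354] [ 3.31395923e-01 -9.43491778e-01 -8.06806355e-05]
[56.31327215 -2.01750679] -0.0026261659092225997
```

View pics/w3.png

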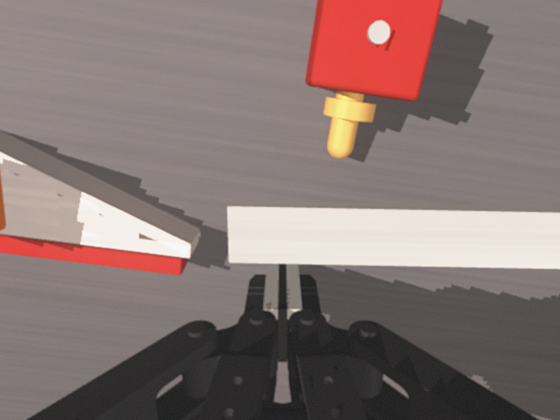

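The bar is still flush. The screw tip is at (340,157), about 49 px or 21 mm from the bar's front edge at (340,207), so roughly 24 mm of tool travel is left.

>>> {"method": "step_arm", "body": {"steps": [[0.54, 0.26, 0, 0, 0, -0.035, 0], [0.54, 0.25, 0, 0, 0, -0.035, 0], [0.38, 0.16, 0, 0, 0, -0.024, 0], [0, 0, 0, 0, 0, 0, 0]]}}

```text
clock: 5.62
position: [0.5808, -0.0128, 0.0147]
tcp_rot: [-0.0, 0.788, -0.616, 0.0]
contact_force: [-0.1, 0.4, -0.0]
grip_width: -0.0001
```

Run:
```python
from h import *
from plant import bot
import cv2
o=bot.get_obs(); print(o["clock"],o["position"],o["contact_force"],q2R(o["tcp_rot"])[:,0])
print(toolpt(.045,.17,.0)*100,yaw_err(o,.045))
im=bot.snapshot("wrist")
cv2.imwrite("pics/w4.png",cv2.resize(im[60:320,140:460],None,fx=2,fy=2,interpolation=cv2.INTER_CUBIC))
```

```text
5.625 [ 0.58082192 -0.01282642  0.01472647] [-0.10475194  0.41249512 -0.04792591] [ 2.41041023e-01 -9.70514926e-01 -5.89836442e-05]
[57.7820682  -1.35183171] -0.0022818034815141885
```

View pics/w4.png

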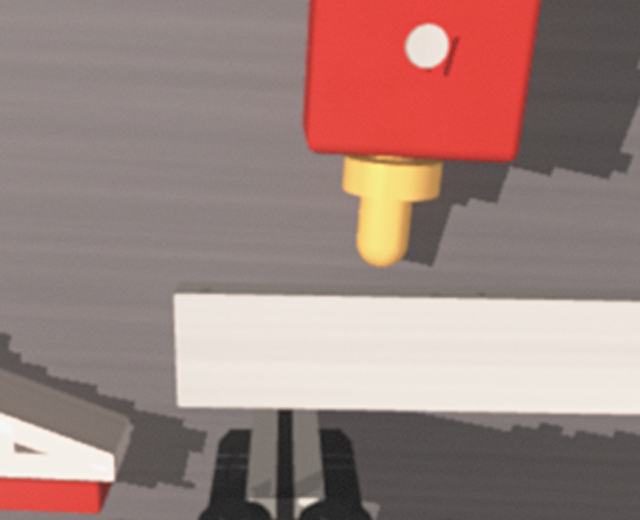

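The gap from the screw tip (382,266) to the bar edge (382,296) is about 6.5 mm, or about 7.5 mm of tool travel.

>>> {"method": "step_arm", "body": {"steps": [[0.19, 0.05, 0, 0, 0, -0.012, 0], [0.19, 0.05, 0, 0, 0, -0.012, 0], [0.1, 0.02, 0, 0, 0, -0.006, 0], [0.05, 0.01, 0, 0, 0, -0.003, 0]]}}

```text
clock: 6.18
position: [0.586, -0.0115, 0.0148]
tcp_rot: [0.0, 0.777, -0.629, -0.0]
contact_force: [-1.6, 0.4, 0.5]
grip_width: -0.0002
```

>>> {"method": "step_arm", "body": {"steps": [[0.05, 0.01, 0, 0, 0, -0.003, 0], [0.05, 0.01, 0, 0, 0, -0.003, 0]]}}

```text
clock: 6.42
position: [0.587, -0.0113, 0.0147]
tcp_rot: [0.0, 0.775, -0.632, -0.0]
contact_force: [-0.4, 0.8, 0.6]
grip_width: -0.0002
```

>>> {"method": "step_arm", "body": {"steps": [[0.05, 0.01, 0, 0, 0, -0.003, 0], [0.05, 0.01, 0, 0, 0, -0.003, 0]]}}

```text
clock: 6.68
position: [0.5877, -0.0112, 0.0147]
tcp_rot: [0.0, 0.773, -0.634, -0.0]
contact_force: [-3.9, 0.8, 0.8]
grip_width: 0.0002
```

>>> {"method": "step_arm", "body": {"steps": [[0.05, 0.01, 0, 0, 0, -0.003, 0]]}}

```text
clock: 6.8
position: [0.5879, -0.0111, 0.0147]
tcp_rot: [0.001, 0.772, -0.635, -0.001]
contact_force: [-5.7, -1.2, 3.0]
grip_width: -0.0004
```

>>> {"method": "step_arm", "body": {"steps": [[0.04, 0.01, 0, 0, 0, 0, 0]]}}

```text
clock: 6.92
position: [0.588, -0.0111, 0.0147]
tcp_rot: [0.001, 0.772, -0.635, -0.001]
contact_force: [-7.9, -0.8, 3.9]
grip_width: 0.0
```

>>> {"method": "step_arm", "body": {"steps": [[0, 0, 0, 0, 0, 0, 0]]}}

```text
clock: 7.05
position: [0.588, -0.0111, 0.0146]
tcp_rot: [0.001, 0.772, -0.635, -0.001]
contact_force: [-6.0, -0.6, 2.7]
grip_width: 0.0001
```

>>> {"method": "step_arm", "body": {"steps": [[0.02, 0, 0, 0, 0, 0, 0], [0, 0, 0, 0, 0, 0, 0]]}}

```text
clock: 7.3
position: [0.588, -0.0111, 0.0146]
tcp_rot: [0.001, 0.772, -0.635, -0.001]
contact_force: [-7.2, 0.8, 2.7]
grip_width: -0.0
```

>>> {"method": "step_arm", "body": {"steps": [[0.03, 0, 0, 0, 0, 0, 0], [0.02, 0.01, 0, 0, 0, 0, 0], [0, 0, 0, 0, 0, 0, 0]]}}

```text
clock: 7.68
position: [0.5881, -0.0111, 0.0147]
tcp_rot: [0.001, 0.772, -0.635, -0.001]
contact_force: [-8.6, -1.1, 4.9]
grip_width: 0.0002
```

>>> {"method": "step_arm", "body": {"steps": [[0, 0, 0, 0, 0, 0, 0], [0, 0, 0, 0, 0, 0, 0], [0, 0, 0, 0, 0, 0, 0], [0, 0, 0, 0, 0, 0, 0], [0, 0, 0, 0, 0, 0, 0]]}}

```text
clock: 8.3
position: [0.5881, -0.011, 0.0147]
tcp_rot: [0.001, 0.772, -0.635, -0.001]
contact_force: [-9.3, -0.1, 4.6]
grip_width: 0.0
```

Run:
```python
from h import *
from plant import bot
import cv2
o=bot.get_obs(); print(o["clock"],o["position"],o["contact_force"],q2R(o["tcp_rot"])[:,0])
im=bot.snapshot("wrist")
cv2.imwrite("pics/w5.png",cv2.resize(im[60:320,100:460],None,fx=2,fy=2,interpolation=cv2.INTER_CUBIC))
```

```text
8.3 [ 0.58814291 -0.01104657  0.01466516] [-9.31931006 -0.06841241  4.57595987] [ 1.93378129e-01 -9.81124195e-01 -4.61503642e-04]
```

View pics/w5.png

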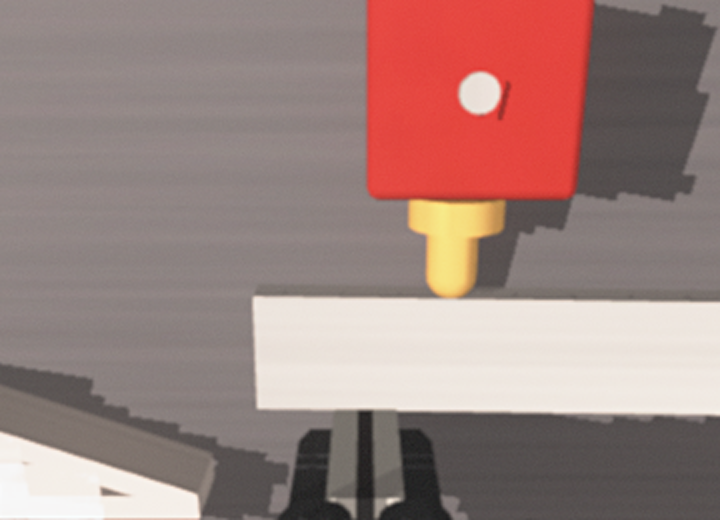

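The bar is on the screw (contact near (450,296)), and the steady press of about 9.5 N lasted over 0.6 s. Next I'll back off gently and rise.

>>> {"method": "step_arm", "body": {"steps": [[-0.05, -0.01, 0, 0, 0, 0, 0], [-0.1, -0.02, 0, 0, 0, 0, 0], [-0.4, -0.08, 0, 0, 0, 0, 0], [-0.7, -0.14, 0, 0, 0, 0, 0], [0, 0, 2, 0, 0, 0, 0], [0, 0, 4, 0, 0, 0, 0], [0, 0, 5, 0, 0, 0, 0], [0, 0, 1, 0, 0, 0, 0]]}}

```text
clock: 9.35
position: [0.5795, -0.0136, 0.1418]
tcp_rot: [-0.003, 0.773, -0.635, 0.004]
contact_force: [-0.1, 0.3, -0.1]
grip_width: 0.0002
```

Run:
```python
from h import *
from plant import bot
import cv2
o=bot.get_obs(); print(o["clock"],o["position"],o["contact_force"],yaw_err(o,0))
W=wcam(bot.get_calibration("wrist"),o)
im=bot.snapshot("wrist"); cv2.imwrite("pics/w6.png",im)
h=J2W(j,[[-.015,.158,.04],[-.015,.195,.034]]); print(h*100, (h[1]-o["position"])*100, J2W([0,0,j[2]],[[0,-.01,0]]))
print(proj(W,h))
```

```text
9.35 [ 0.57951401 -0.01356991  0.14176875] [-0.0874819   0.29027989 -0.14022239] 0.0013740705629610162
[[57.03972036 10.65669643  4.        ]
 [56.31858651 14.2857412   3.4       ]] [ -1.63281417  15.64273258 -10.77687501] [[ 0.00194901 -0.00980823  0.        ]]
[[109.2347192  187.88296585]
 [ 61.01162457 185.76038951]]
```

View pics/w6.png

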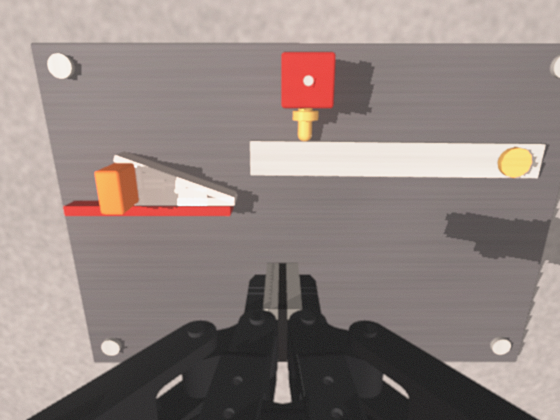

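>>> {"method": "step_arm", "body": {"steps": [[-0.4, 3.9, 0, 0, 0, 0, 0], [-0.4, 3.9, 0, 0, 0, 0, 0], [-0.4, 3.9, 0, 0, 0, 0, 0], [-0.4, 3.9, 0, 0, 0, 0, 0], [0, 0, -3, 0, 0, 0, 0], [0, 0, -3, 0, 0, 0, 0], [0, 0, -2.5, 0, 0, 0, 0], [0, 0, -1, 0, 0, 0, 0], [0, 0, 0, 0, 0, 0, 0]]}}

```text
clock: 10.52
position: [0.5606, 0.1425, 0.0389]
tcp_rot: [0.001, 0.772, -0.635, -0.001]
contact_force: [-0.2, -0.7, 0.7]
grip_width: -0.0001
```

Run:
```python
from h import *
from plant import bot
import cv2
o=bot.get_obs(); print(o["clock"],o["position"],o["contact_force"],yaw_err(o,0),W2J(j,o["position"]))
im=bot.snapshot("wrist"); cv2.imwrite("pics/w7.png",im)
```

```text
10.525 [0.56057447 0.14247631 0.03892644] [-0.15764421 -0.7068662   0.65495702] 0.0014859235985813513 [-0.0176356   0.19513517]
```

View pics/w7.png

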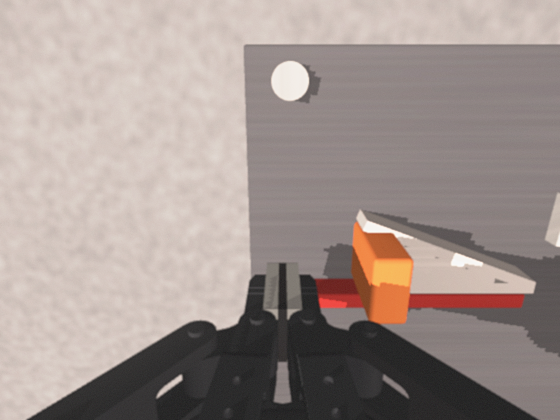

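Run:
```python
from h import *
q=np.array([-0.003, 0.773, -0.635, 0.004]);q/=np.linalg.norm(q)
from plant import bot
o=dict(position=np.array([ 0.57951401,-0.01356991,0.14176875]),tcp_rot=q)
W=wcam(bot.get_calibration("wrist"),o)
a=W2J(j,ray(W,(250,159),.02));b=W2J(j,ray(W,(516,162),.031));print(a*1000,b*1000,np.arctan2(-(a-b)[0],(a-b)[1]))
```

```text
[ 1.29400427 61.14733488] [   1.03209923 -128.06059683] -0.0013842171712698855
```

>>> {"method": "step_arm", "body": {"steps": [[0.24, 0.05, -0.4, 0, 0, 0, 0], [0.1, -0.5, 0, 0, 0, 0, 0], [0.1, -0.5, 0, 0, 0, 0, 0], [0.1, -0.5, 0, 0, 0, 0, 0], [0.06, -0.3, 0, 0, 0, 0, 0], [0.06, -0.3, 0, 0, 0, 0, 0], [0, 0, 0, 0, 0, 0, 0]]}}

```text
clock: 11.45
position: [0.5678, 0.122, 0.0358]
tcp_rot: [-0.0, 0.772, -0.635, -0.0]
contact_force: [0.4, 0.3, -0.2]
grip_width: 0.0001
```

>>> {"method": "step_arm", "body": {"steps": [[0.06, -0.3, 0, 0, 0, 0, 0], [0.06, -0.3, 0, 0, 0, 0, 0], [0.06, -0.3, 0, 0, 0, 0, 0], [0.06, -0.3, 0, 0, 0, 0, 0], [0.06, -0.3, 0, 0, 0, 0, 0], [0.06, -0.3, 0, 0, 0, 0, 0], [0.06, -0.3, 0, 0, 0, 0, 0]]}}

```text
clock: 12.32
position: [0.572, 0.1009, 0.0358]
tcp_rot: [0.0, 0.773, -0.635, -0.0]
contact_force: [-0.0, 2.9, 0.3]
grip_width: 0.0003
```

Run:
```python
from h import *
from plant import bot
import cv2
o=bot.get_obs(); print(o["clock"],o["position"],o["contact_force"],yaw_err(o,0),W2J(j,o["position"]))
im=bot.snapshot("wrist"); cv2.imwrite("pics/w8.png",im)
```

```text
12.325 [0.57195744 0.10091629 0.03578819] [-0.04286551  2.93707584  0.3208243 ] 0.0014016671001084724 [-0.01457101  0.1521536 ]
```

View pics/w8.png

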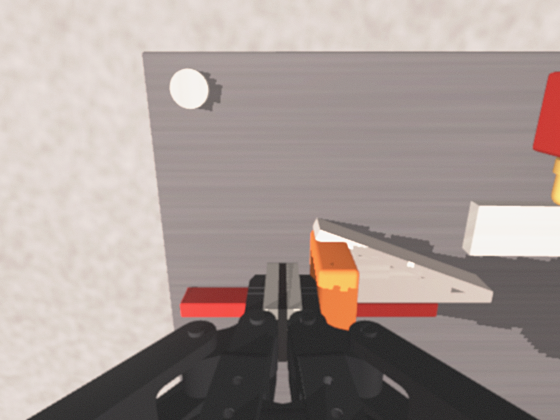

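The fingers push the orange handle at about 3 N (sliding friction). The nose is at (490,295), behind the bar's end (465,252), with roughly 30 mm of slide left.

>>> {"method": "step_arm", "body": {"steps": [[0.05, -0.25, 0, 0, 0, 0, 0], [0.05, -0.25, 0, 0, 0, 0, 0], [0.05, -0.25, 0, 0, 0, 0, 0], [0.05, -0.25, 0, 0, 0, 0, 0], [0.04, -0.2, 0, 0, 0, 0, 0], [0.04, -0.2, 0, 0, 0, 0, 0], [0.04, -0.2, 0, 0, 0, 0, 0]]}}

```text
clock: 13.25
position: [0.5751, 0.085, 0.0357]
tcp_rot: [0.0, 0.773, -0.635, -0.0]
contact_force: [-1.8, 2.5, 0.4]
grip_width: 0.0001
```

Run:
```python
from h import *
from plant import bot
import cv2
o=bot.get_obs(); print(o["clock"],o["position"],o["contact_force"],yaw_err(o,0),W2J(j,o["position"]))
im=bot.snapshot("wrist"); cv2.imwrite("pics/w9.png",im)
```

```text
13.25 [0.57509609 0.08499262 0.03572501] [-1.77742046  2.53483267  0.36760601] 0.0013627842462282658 [-0.01459609  0.13592357]
```

View pics/w9.png

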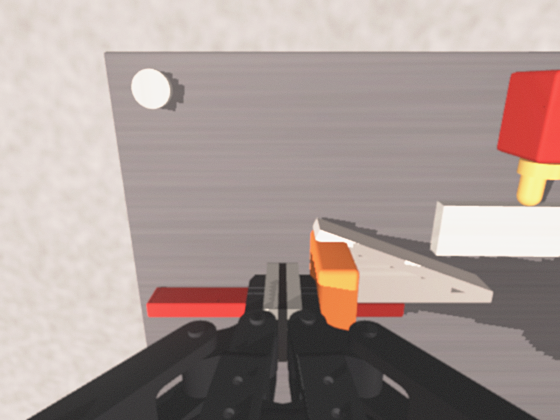

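Gap at the bar's corner (433,253) to the wedge slope (433,~265) is about 4–5 mm, so about 12 mm of slide is left.

>>> {"method": "step_arm", "body": {"steps": [[0.03, -0.15, 0, 0, 0, 0, 0], [0.03, -0.15, 0, 0, 0, 0, 0], [0.03, -0.15, 0, 0, 0, 0, 0], [0.02, -0.1, 0, 0, 0, 0, 0], [0.02, -0.08, 0, 0, 0, 0, 0]]}}

```text
clock: 13.92
position: [0.5763, 0.0787, 0.0357]
tcp_rot: [0.0, 0.773, -0.635, -0.0]
contact_force: [-2.7, 2.3, -0.0]
grip_width: 0.0005
```

Run:
```python
from h import *
from plant import bot
import cv2
o=bot.get_obs(); print(o["clock"],o["position"],o["contact_force"],yaw_err(o,0),W2J(j,o["position"]))
im=bot.snapshot("wrist"); cv2.imwrite("pics/w10.png",cv2.resize(im[120:340,260:560],None,fx=2.5,fy=2.5,interpolation=cv2.INTER_CUBIC))
```

```text
13.925 [0.5763495  0.07873158 0.03574083] [-2.69564205  2.28623392 -0.04072528] 0.0013940146712805301 [-0.014587    0.12953831]
```

View pics/w10.png

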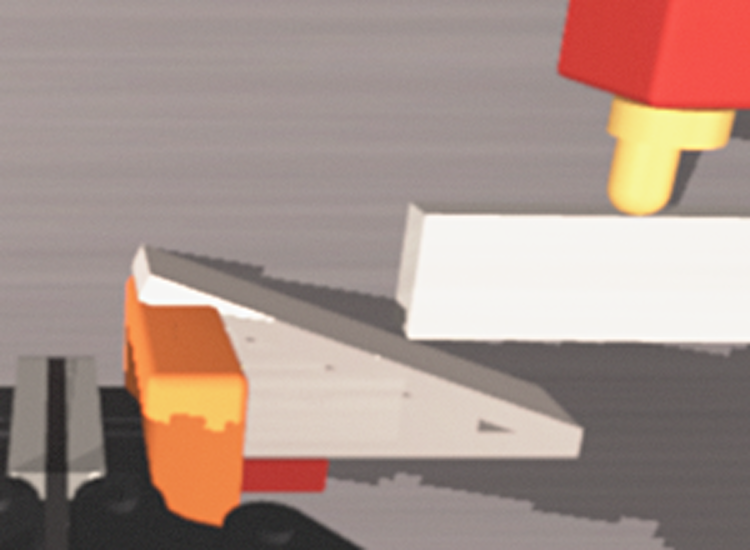

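>>> {"method": "step_arm", "body": {"steps": [[0.02, -0.08, 0, 0, 0, 0, 0], [0.01, -0.08, 0, 0, 0, 0, 0], [0.01, -0.07, 0, 0, 0, 0, 0]]}}

```text
clock: 14.35
position: [0.5769, 0.0765, 0.0358]
tcp_rot: [-0.0, 0.773, -0.635, 0.0]
contact_force: [-2.3, 2.8, 0.9]
grip_width: -0.0004
```

>>> {"method": "step_arm", "body": {"steps": [[0.01, -0.07, 0, 0, 0, 0, 0], [0.01, -0.07, 0, 0, 0, 0, 0]]}}

```text
clock: 14.6
position: [0.5771, 0.0751, 0.0358]
tcp_rot: [-0.0, 0.773, -0.635, 0.0]
contact_force: [-1.4, 2.7, 0.1]
grip_width: 0.0002
```

>>> {"method": "step_arm", "body": {"steps": [[0.01, -0.07, 0, 0, 0, 0, 0], [0.01, -0.07, 0, 0, 0, 0, 0]]}}

```text
clock: 14.85
position: [0.5774, 0.0737, 0.0358]
tcp_rot: [-0.0, 0.773, -0.635, 0.0]
contact_force: [-0.7, 2.2, 0.4]
grip_width: -0.0002
```

>>> {"method": "step_arm", "body": {"steps": [[0.01, -0.07, 0, 0, 0, 0, 0], [0.01, -0.07, 0, 0, 0, 0, 0]]}}

```text
clock: 15.1
position: [0.5776, 0.0723, 0.0358]
tcp_rot: [-0.0, 0.773, -0.635, 0.0]
contact_force: [-0.2, 3.4, -1.4]
grip_width: -0.0001
```

Run:
```python
from h import *
from plant import bot
import cv2
o=bot.get_obs(); print(o["clock"],o["position"],o["contact_force"],yaw_err(o,0),W2J(j,o["position"]))
im=bot.snapshot("wrist"); cv2.imwrite("pics/w11.png",cv2.resize(im[120:340,260:560],None,fx=2.5,fy=2.5,interpolation=cv2.INTER_CUBIC))
```

```text
15.1 [0.57760961 0.07234724 0.03578083] [-0.24112563  3.41417315 -1.42610829] 0.0013155955152557297 [-0.01459537  0.1230308 ]
```

View pics/w11.png

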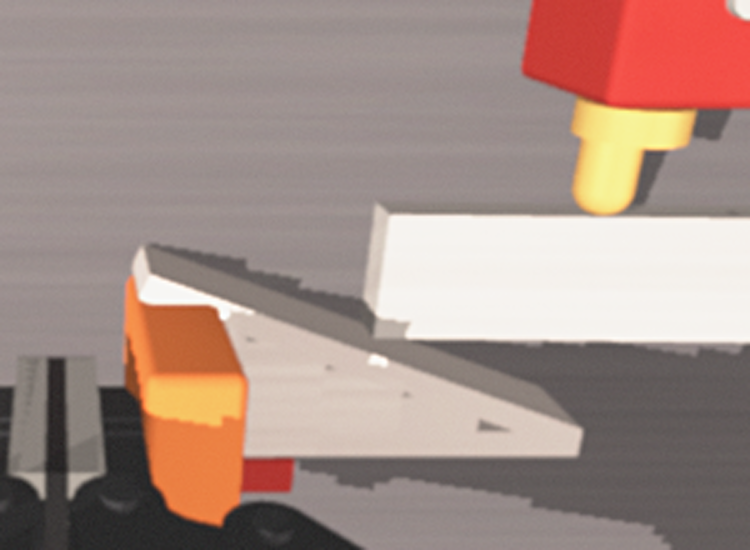

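The wedge wall is now very near the bar's corner at (376,335). I'll go on in half-millimetre steps and watch the force.

>>> {"method": "step_arm", "body": {"steps": [[0.01, -0.05, 0, 0, 0, 0, 0], [0.01, -0.05, 0, 0, 0, 0, 0]]}}

```text
clock: 15.4
position: [0.5778, 0.0714, 0.0358]
tcp_rot: [-0.0, 0.773, -0.635, 0.0]
contact_force: [1.3, 2.9, -0.7]
grip_width: -0.0
```

>>> {"method": "step_arm", "body": {"steps": [[0.01, -0.05, 0, 0, 0, 0, 0], [0.01, -0.05, 0, 0, 0, 0, 0]]}}

```text
clock: 15.65
position: [0.5779, 0.0706, 0.0358]
tcp_rot: [-0.0, 0.773, -0.635, -0.0]
contact_force: [1.2, 4.2, -1.5]
grip_width: 0.0002
```

>>> {"method": "step_arm", "body": {"steps": [[0.01, -0.05, 0, 0, 0, 0, 0], [0.01, -0.05, 0, 0, 0, 0, 0]]}}

```text
clock: 15.9
position: [0.578, 0.0699, 0.0358]
tcp_rot: [-0.0, 0.773, -0.635, -0.0]
contact_force: [1.0, 5.5, -0.9]
grip_width: -0.0001
```

>>> {"method": "step_arm", "body": {"steps": [[0.01, -0.05, 0, 0, 0, 0, 0], [0.01, -0.05, 0, 0, 0, 0, 0]]}}

```text
clock: 16.15
position: [0.5782, 0.0692, 0.0358]
tcp_rot: [-0.001, 0.773, -0.635, -0.001]
contact_force: [-0.2, 6.7, 0.4]
grip_width: -0.0002
```

>>> {"method": "step_arm", "body": {"steps": [[0.01, -0.05, 0, 0, 0, 0, 0], [0.01, -0.05, 0, 0, 0, 0, 0]]}}

```text
clock: 16.4
position: [0.5782, 0.0687, 0.0358]
tcp_rot: [-0.001, 0.773, -0.635, -0.001]
contact_force: [0.0, 8.3, 0.4]
grip_width: -0.0002
```

>>> {"method": "step_arm", "body": {"steps": [[0.01, -0.05, 0, 0, 0, 0, 0], [0, -0.03, 0, 0, 0, 0, 0]]}}

```text
clock: 16.65
position: [0.5783, 0.0682, 0.0358]
tcp_rot: [-0.001, 0.773, -0.635, -0.001]
contact_force: [-0.7, 8.8, -1.0]
grip_width: -0.0
```

>>> {"method": "step_arm", "body": {"steps": [[0.01, -0.05, 0, 0, 0, 0, 0], [0, 0, 0, 0, 0, 0, 0]]}}

```text
clock: 16.9
position: [0.5784, 0.0679, 0.0358]
tcp_rot: [-0.001, 0.773, -0.635, -0.001]
contact_force: [0.4, 9.7, 0.4]
grip_width: -0.0
```

>>> {"method": "step_arm", "body": {"steps": [[0.01, -0.05, 0, 0, 0, 0, 0], [0, 0, 0, 0, 0, 0, 0]]}}

```text
clock: 17.15
position: [0.5784, 0.0676, 0.0358]
tcp_rot: [-0.001, 0.773, -0.634, -0.001]
contact_force: [0.3, 11.4, -0.9]
grip_width: -0.0001
```

>>> {"method": "step_arm", "body": {"steps": [[0.01, -0.06, 0, 0, 0, 0, 0], [0, 0, 0, 0, 0, 0, 0]]}}

```text
clock: 17.4
position: [0.5785, 0.0673, 0.0358]
tcp_rot: [-0.001, 0.773, -0.634, -0.002]
contact_force: [-0.9, 11.0, 0.1]
grip_width: -0.0001
```

>>> {"method": "step_arm", "body": {"steps": [[0.01, -0.05, 0, 0, 0, 0, 0], [0, 0, 0, 0, 0, 0, 0], [0, 0, 0, 0, 0, 0, 0]]}}

```text
clock: 17.77
position: [0.5785, 0.0671, 0.0358]
tcp_rot: [-0.001, 0.773, -0.634, -0.002]
contact_force: [-0.4, 12.3, -0.8]
grip_width: 0.0001
```

The push is now about 12 N, inside the 10–15 N band. I'll look before letting go.

Run:
```python
from h import *
from plant import bot
import cv2
o=bot.get_obs(); print(o["clock"],o["position"],o["contact_force"],yaw_err(o,0),W2J(j,o["position"]))
im=bot.snapshot("wrist"); cv2.imwrite("pics/w12.png",cv2.resize(im[120:340,260:560],None,fx=2.5,fy=2.5,interpolation=cv2.INTER_CUBIC))
```

```text
17.775 [0.57849995 0.06712968 0.03582853] [-0.41532151 12.30203938 -0.80790507] -0.0003026791736431278 [-0.01473901  0.11773978]
```

View pics/w12.png

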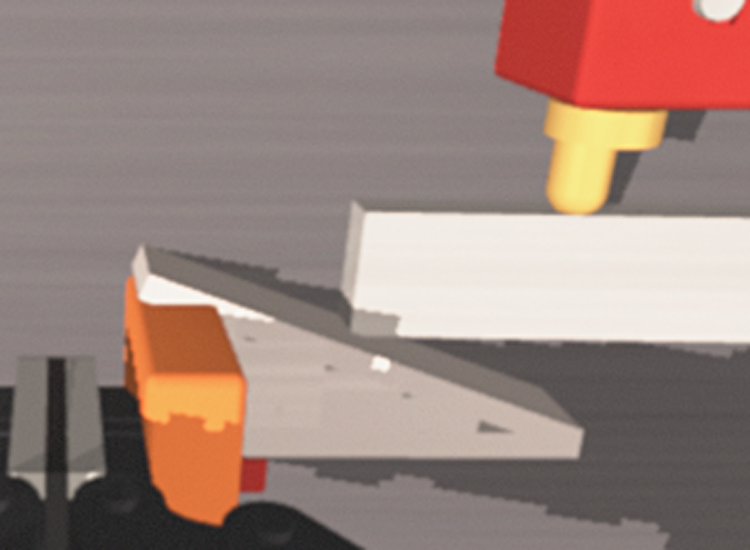

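The wedge wall touches the bar's corner at (353,333) and the bar is still on the screw at (578,213). I'll withdraw straight back, then up.

>>> {"method": "step_arm", "body": {"steps": [[-0.02, 0.1, 0, 0, 0, 0, 0], [-0.04, 0.2, 0, 0, 0, 0, 0], [-0.1, 0.5, 0, 0, 0, 0, 0], [-0.2, 1, 0, 0, 0, 0, 0], [-0.2, 1, 0, 0, 0, 0, 0], [0, 0, 2, 0, 0, 0, 0], [0, 0, 4, 0, 0, 0, 0], [0, 0, 4, 0, 0, 0, 0], [0, 0, 0, 0, 0, 0, 0]]}}

```text
clock: 18.95
position: [0.5757, 0.0925, 0.1425]
tcp_rot: [-0.003, 0.772, -0.635, 0.004]
contact_force: [-0.2, -0.7, -0.0]
grip_width: -0.0001
```

Run:
```python
from h import *
from plant import bot
import cv2
o=bot.get_obs(); print(o["clock"],o["position"],o["contact_force"])
cv2.imwrite("pics/w13.png",bot.snapshot("wrist"))
im=bot.snapshot("top"); cv2.imwrite("pics/top13.png",im)
a=cv2.imread("pics/top0.png")
for n,(x0,x1,y0,y1) in dict(can=(405,450,205,245),wheel=(170,215,235,275),wrench=(145,178,150,225),offcut=(395,425,255,300)).items():
    print(n,cv2.absdiff(a,im)[y0:y1,x0:x1].mean())
```

```text
18.95 [0.57571793 0.09252302 0.14250942] [-0.15026779 -0.65483156 -0.01701546]
can 30.14462962962963
wheel 3.07
wrench 3.028013468013468
offcut 10.901975308641976
```

View pics/w13.png

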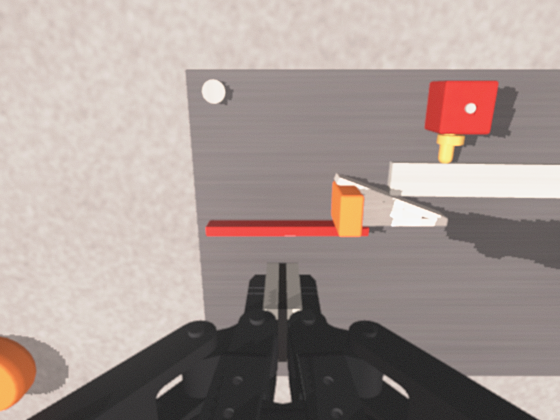

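View pics/top13.png

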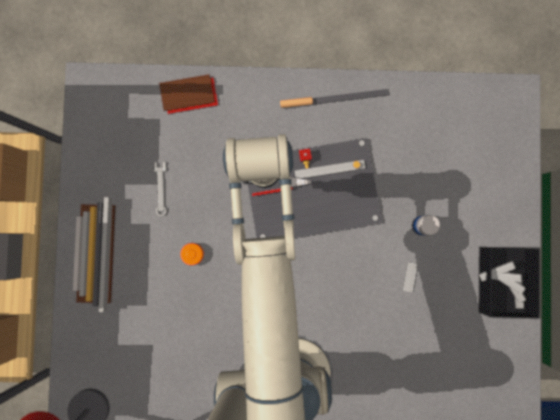

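The wedge sits behind the bar's end at about (390,195), with the bar on the screw at (446,163). The bystanders stand where they were; the can and offcut differences come from the arm's shadow. The robot is clear, so I'll hand in.

Run:
```python
from plant import bot
print(bot.finish_job()); print(bot.get_obs()["clock"])
```

```text
the job is handed in; nothing more can be done
None
the job is handed in; nothing more can be done
```

The lever blank is set in the jig and the job is handed in at about 19 s on the clock, with no verdict reported.

- **Blank:** I swung it round the pin with the shut fingers until it met the brass screw. I held it there at about 9 N along the push direction (10.4 N total at the wrist, including an upward part) for over 0.6 s, with the wedge still back. Then I let go.
- **Wedge:** I slid it in against roughly 3 N of friction until it met the blank, then brought the push up to 12.3 N. After that I drew the fingers back and up.

**Last checks:**
- The wrist picture shows the blank on the screw and the wedge against the blank's end.
- The robot touches nothing; the wrist force reads about 0.
- The top view shows the can, wheel, wrench and offcut where they were. The picture difference was large at the can and moderate at the offcut; I put that down to the arm's shadow.

**Not measured:** the contact forces of screw and wedge on the blank. I only infer them from the wrist force and the pictures. My position estimates from the different cameras differed by 1 to 3 mm, and by more for the screw tip, so I went by force at the contacts.

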